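# Put the trimming tool away and latch the tray

### The job

Put the ribbon trimming tool away: place it in the front compartment of the tool chest's open tray, then press the tray home against its push-push catch, gently and only until you feel it come up against its stop, and let go. Make sure that it stays latched, and leave the rib and the clay pieces alone.

Things in the scene. Friction and masses are not known exactly. Their poses are not given: they have to be found in the camera images.
- chest: fixed low plywood tool chest, 270 mm deep (x), 280 wide (y), 78 high, 22 mm ledge on the rear of its top. Origin: centre of its underside; +x points from its open front (x = -135 mm) to its back: the tray goes in along +x. Inside at the back is a damped push-push catch with a spring ejector, slotted for adjustment and set anywhere within 14 mm: its setting cannot be seen, only felt.
- tray_out (a joint): how far the tray stands out, m, along -x of the chest: 0.155 fully out, 0 = front panel against the chest's edge. Slides with 1 N until 35 to 50 mm, then the ejector resists with 6 rising to 12 N (pushed fast: more, 60 N per m/s). Unlatched it comes back out beyond 34 mm. Latched it stands still at 5 to 20 mm. Pressing a latched tray in to the stop again releases it.
- tray_face (a point): centre of the outer face of the tray's plain front panel (no handle; 12 mm thick, x; 276 wide, y; 62 high, z), 39 mm above the bench, axes of the chest, moves with the tray. Press along +x, best 10 mm above this point, up to a hard stop 5 mm beyond the latched place (force climbs past the spring's 12 N; 15 to 19 N is plenty), then let go: it comes back 5 mm and holds. Over 25 N harms the catch.
- tray: the whole plywood tray with its front panel, about 0.6 kg, captive on runners. Its frame equals the chest's frame when joint tray_out is 0, and moves out with it. The tray may not be pushed anywhere, in any direction, with more than 25 N, so touch it slowly.
- pocket (a point): centre of the floor of the tray's front compartment, 17 mm above the bench, axes of the chest, moves with the tray. The compartment is 90 mm front to back (x), 228 wide (y). Above this floor the front panel stands 53 mm, side walls 30, divider behind it 25. The rear compartments already hold ribs and sticks, fixed.
- trim_tool: the ribbon trimming tool lying flat on the bench left or right of the chest: wooden handle 90 mm long, 14 wide, 14 high, brass ferrule, flat steel loop 30 mm wide; 142 mm long in all, about 50 g. Origin: underside of the handle, near the balance point; +x towards the loop, z up; the handle runs from x = -55 to +35 mm, the loop ends at x = +87 mm.
- rib: bystander: flat wooden rib, an oblong with round ends, 116 x 46 x 8 mm, lying on the bench on the other side. Origin: centre of its underside.
- bowl: bystander: leather-hard clay bowl, 122 mm across and 64 mm high, upside down on the banding wheel. Origin: centre of its underside.
- banding_wheel: bystander: heavy fixed banding wheel with a plaster bat, 176 mm across, 78 mm high, left of the chest. Origin: centre of its underside.
- pot: bystander: small leather-hard clay pot, 110 mm across its foot, 84 mm high, standing right of the chest. Origin: centre of its underside.
Things that resemble listed ones, but are neither listed nor needed, are in the scene too. Several things have the shape of the trim_tool; the one meant has the colours described above.

How it is judged (in metres and radians):
On the way, in this order (a step that is already met when the one before it is completed fails the run):
1. the tool lies released in the front compartment while the tray is still open (x of trim_tool in the frame of pocket between -0.043 and 0.043 m and y of trim_tool in the frame of pocket between -0.114 and 0.114 m and z of trim_tool in the frame of pocket below 0.018 m and contact force between the fingers and trim_tool below 0.1 N and value of joint tray_out above 0.06 m), for 0.2 s.
2. the tray has been pressed home, let go, and stays in (value of joint tray_out below 0.025 m and contact force between each of the fingers, the arm and tray below 0.1 N), for 0.4 s.
At the end, for the whole second after the job is handed in: the tray is latched and at rest, out by less than 25 mm with nothing pressing on it, and the trimming tool lies still in its front compartment (origin within 43 mm of the compartment's centre line front to back, within its side walls, less than 18 mm above its floor) (value of joint tray_out below 0.025 m and velocity of joint tray_out between -0.01 and 0.01 m/s and x of trim_tool in the frame of pocket between -0.043 and 0.043 m and y of trim_tool in the frame of pocket between -0.114 and 0.114 m and z of trim_tool in the frame of pocket below 0.018 m and linear speed of trim_tool below 0.02 m/s); the robot touches nothing.
It fails at once if the robot pushes on the tray with more than 25 N (contact force between any of the fingers, the arm and tray above 25 N).
It fails at once if the bowl, the pot or the rib is moved by more than 15 mm (distance of any of bowl, pot, rib from where it was at the start of the episode above 0.015 m).
It also fails if it takes over 69 s, if anything falls off the work surface, if the arm or the gripper's body presses on something with over 40 N, if the wrist force passes 120 N, or if a joint passes its speed limit or range.

### The arm

A 6-joint arm with a two-finger parallel gripper is mounted at the origin on the work surface. World frame = base frame: x ahead of the robot, y to its left, z up, the work surface at z = 0. Lengths are in mm, angles in rad, forces in N, time in s.
With the tool pointing down it reaches from about 300 to 775 mm from the base axis. Payload 14.6 kg.
Tool frame: the origin (TCP) lies on the centre line of the jaws, within the pads' length; the fingertips stand 19 mm ahead of it and the grasp point (between the pads) is the TCP (bot.tip_reach is the distance from the TCP to the fingertips, in mm); z points along the fingers, y is the line along which they close (so a half turn about z gives the same grasp; the last joint's range is limited). The gripper opens to 85 mm and grips with 20 to 120 N. Pads are 22 mm wide; open, the fingers measure 114 mm over their backs; the gripper's body (76 mm by 85 mm) begins 54 mm behind the grasp point. The pads swing forward as they close: fully open they stand 13 mm farther back than shut.
Start: joints at [1.073, 0.3, 1.521, -0, 1.321, -0.067], TCP at [229.675, 499.739, 250.281] pointing down, gripper open.
Joint ranges: [-3.03, 3.03], [-0.79, 2.21], [0.23, 2.52], [-1.04, 4.18], [0, 3.07], [-2.55, 2.55]. Speed limits (rad/s): [2.22, 2.22, 2.57, 3.14, 3.14, 3.14].

### API

Orientations are given as a unit quaternion [w, x, y, z].
In Python, from rig import bot gives the robot as it stands. Calls block until the motion is done:
- bot.move_to(position, orientation): joint-space move of the TCP to a pose.
- bot.servo_line(position, attitude=None, speed=150, until_force=None): straight line of the TCP; attitude=None keeps the orientation; speed is the mean speed in mm/s. With until_force (N) it stops when the force on the tool has changed by that much, and returns True; else False.
- bot.move_joints(angles): joint-space move.
- bot.move_gripper(opening, grip_force=None): finger opening in mm; grip_force is the grip in N (None keeps the last); returns when the fingers have stopped.
- bot.dwell(seconds).
- bot.ik(position, orientation): joint angles nearest the present ones, or None.
- bot.read_state(): the state.
- bot.read_camera(name): name is "scene" or "side" or "wrist"; returns a dict with "image" (400x640x3 uint8, blue, green, red), "depth" (400x640 float32, mm along the optical axis (not along the pixel's ray), 0 where there is no reading), "fovy" (degrees; the focal length in pixels is half the picture's height over the tangent of half this angle, whatever the lens; pixels are square), "cx", "cy" (the principal point, pixels), "eye" and "attitude" of the camera in the world; the wrist camera has in their place "mount" (4x4, takes a point from camera to tool coordinates, whose origin is the TCP and whose axes are the flange's). Camera axes: x right, y down, z forward; pixel columns grow to the right and rows downward; lengths in mm; the calibration is good to about 2 mm. A picture is of the moment at which its call begins: read the wrist's pose just before it.
A pose or a line that the arm cannot do raises bot.MotionError and nothing moves.
- bot.finish_job(): hands the job in; it is judged then, once.
The state is a dict: "clock": time; "joint_positions": joint angles; "qvel": joint speeds; "effort": joint torques, N m; "ee_pos": TCP position; "tool_rot": TCP orientation; "ft_force": force on the tool from outside, world axes, zero at the start; "moment": the same for the moment, N m; "grip_width": finger opening in mm; "grip_force": force on a finger pad.
Only numpy, scipy, OpenCV 4.12 (cv2) and the standard library are available. Lean on these libraries where they do the work, as an engineer would, in place of code of your own. Each camera call takes 0.05 s, during which the arm holds its last target. There are 200 camera calls.

## Working session

There is one attempt and no reset: what is moved stays moved. The work goes in short steps, each a Python script; the robot and the scene stay as the last script left them, time stands still between calls to the robot, and variables do not carry over. Pictures are saved under pics/ and viewed, at most 10 in all, crops included, and the job is handed in when it is done.

```bash
ls; mkdir -p pics
cat > h.py <<'E'
from rig import bot
import numpy as np, cv2
from scipy.spatial.transform import Rotation as R
def rot(q): return R.from_quat([q[1],q[2],q[3],q[0]]).as_matrix()
def quat(M):
    x,y,z,w=R.from_matrix(M).as_quat(); return [w,x,y,z]
def down(yaw):  # tool z down, tool x at yaw
    c,s=np.cos(yaw),np.sin(yaw); return quat(np.array([[c,s,0],[s,-c,0],[0,0,-1.]]))
def shot(name):
    st=bot.read_state(); c=bot.read_camera(name)
    if 'mount' in c:
        T=np.eye(4); T[:3,:3]=rot(st['tool_rot']); T[:3,3]=st['ee_pos']; T=T@np.array(c['mount'])
    else:
        T=np.eye(4); T[:3,:3]=rot(c['attitude']); T[:3,3]=c['eye']
    c['T']=T; c['f']=200/np.tan(np.radians(c['fovy'])/2); return c
def plane(c,uv,z):
    uv=np.atleast_2d(uv).astype(float)
    d=np.c_[(uv[:,0]-c['cx'])/c['f'],(uv[:,1]-c['cy'])/c['f'],np.ones(len(uv))]@c['T'][:3,:3].T
    e=c['T'][:3,3]; return e+d*((z-e[2])/d[:,2])[:,None]
def cloud(c):
    v,u=np.mgrid[0:400,0:640]; D=c['depth']
    P=np.stack([(u-c['cx'])/c['f']*D,(v-c['cy'])/c['f']*D,D],-1)@c['T'][:3,:3].T+c['T'][:3,3]
    P[D<=0]=np.nan; return P
E
python3 - <<'E'
from h import *
import pickle
print(bot.read_state())
for n in("scene","side"):
    c=shot(n); cv2.imwrite(f"pics/{n}.png",c['image']); pickle.dump(c,open(n+'.pkl','wb')); print(n,c['T'],c['fovy'],c['cx'],c['cy'])
E
```

```text
pics
{'clock': 0.0, 'joint_positions': array([ 1.07337995e+00,  3.00470839e-01,  1.52161349e+00,  3.17519048e-05,
        1.32068787e+00, -6.66086874e-02]), 'qvel': array([-0.00091056, -0.00127558,  0.00024622,  0.00050575, -0.00144558,
       -0.00044133]), 'effort': array([ 1.76235179e-03, -5.43494117e+01, -3.61794198e+01,  2.21974767e-05,
        3.95035560e-03, -3.06639322e-05]), 'ee_pos': array([229.57798784, 499.55147488, 249.70773376]), 'tool_rot': array([-1.78898560e-04,  2.13745766e-01,  9.76889144e-01, -5.62191789e-04]), 'ft_force': array([ 0.21616465, -0.00430801, -0.19678039]), 'moment': array([-0.00227886, -0.01592357,  0.0434995 ]), 'grip_force': 0.0, 'grip_width': 85.24583757601181}
scene [[-5.98526051e-01  5.69701705e-01 -5.63210913e-01  1.34583194e+03]
 [ 8.01091112e-01  4.21748173e-01 -4.24713444e-01  6.38677196e+02]
 [-4.42679999e-03 -7.05385317e-01 -7.08810241e-01  1.05767128e+03]
 [ 0.00000000e+00  0.00000000e+00  0.00000000e+00  1.00000000e+00]] 42.44295694861733 315.4297036354138 198.1281286686113
side [[ 9.99406948e-01 -1.10523001e-02  3.26128704e-02  5.24151117e+02]
 [-2.94610111e-02 -7.64753134e-01  6.43649510e-01 -6.22452734e+02]
 [ 1.78269873e-02 -6.44228601e-01 -7.64625208e-01  9.25094433e+02]
 [ 0.00000000e+00  0.00000000e+00  0.00000000e+00  1.00000000e+00]] 56.11510448175324 316.8166855071397 202.13139432552515
```

View pics/scene.png

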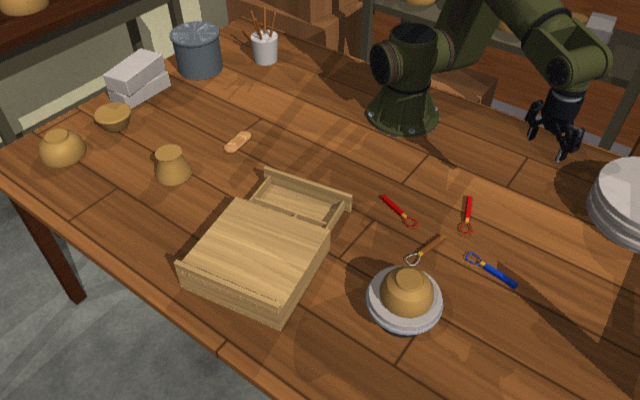

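View pics/side.png

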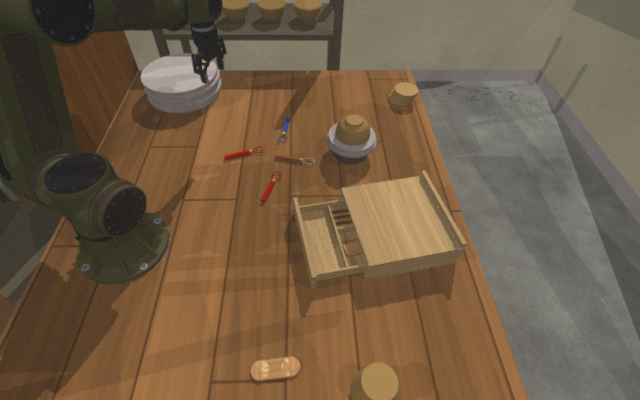

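Four things have the tool's shape in the scene image: red at (397,210), red at (467,214), blue at (492,270), and a wood handle with a pale loop at (427,248), which is (293,160) in the side image. The wooden one fits the description. I'll confirm it with a crop from the wrist camera above it and measure the tray in the same step.

Run:
```python
from h import *
import pickle
s=pickle.load(open('scene.pkl','rb')); d=pickle.load(open('side.pkl','rb'))
print('tool scene',plane(s,[(440,237),(412,260)],7).round(0).tolist()); print('tool side',plane(d,[(278,158),(313,162)],7).round(0).tolist())
# tray/chest from depth
for c,n in((s,'scene'),(d,'side')):
    P=cloud(c); 
    m=(P[...,2]>60)&(P[...,2]<95)&(P[...,0]>350)&(P[...,0]<1000)&(abs(P[...,1])<400)
    k,l,st,ce=cv2.connectedComponentsWithStats(m.astype(np.uint8))
    for i in range(1,k):
        if st[i,4]>100:
            Q=P[l==i]; r=cv2.minAreaRect(Q[:,:2].astype(np.float32)); print(n,st[i],np.median(Q,0).round(1),r, cv2.boxPoints(r).round(0).tolist())
print('panel top side',plane(d,[(296,200),(314,280)],70).round(0).tolist())
ps=np.array([(235,120),(200,150)]) 
bot_p=plane(s,[(427,248)],7)[0]
print(bot.ik([bot_p[0]-60,bot_p[1],300],bot.read_state()['tool_rot']))
bot.move_to([bot_p[0]-40,bot_p[1],260],bot.read_state()['tool_rot'])
c=shot('wrist'); pickle.dump(c,open('w1.pkl','wb')); cv2.imwrite('pics/w1.png',c['image']); print(c['T'].round(2),bot.read_state()['clock'])
```

```text
tool scene [[430.0, 365.0, 7.0], [543.0, 343.0, 7.0]]
tool side [[432.0, 357.0, 7.0], [555.0, 335.0, 7.0]]
scene [160 147  23  20 254] [ 684.9 -381.5   80.5] ((677.9264526367188, -382.3585510253906), (33.72590637207031, 71.13855743408203), 88.85469055175781) [[642.0, -399.0], [713.0, -400.0], [714.0, -366.0], [643.0, -365.0]]
scene [263 166  90  34 475] [521.8  -6.4  67.7] ((521.791748046875, -14.80621337890625), (19.911890029907227, 277.55517578125), 10.90949535369873) [[486.0, 120.0], [538.0, -153.0], [558.0, -149.0], [505.0, 123.0]]
scene [ 175  197  155  121 9887] [804.5  49.   77.3] ((793.9848022460938, 37.11634063720703), (276.58148193359375, 282.7569885253906), 10.851644515991211) [[632.0, 150.0], [685.0, -128.0], [956.0, -76.0], [903.0, 202.0]]
scene [366 266  36  60 796] [745.6 350.2  77. ] ((712.9342651367188, 348.1083679199219), (158.04747009277344, 66.207763671875), 21.455533981323242) [[627.0, 350.0], [651.0, 288.0], [799.0, 346.0], [774.0, 408.0]]
side [327 132  49  25 684] [681.9 341.4  76.6] ((689.8939208984375, 351.60516357421875), (170.23707580566406, 94.87393188476
[... 414 characters left out ...]
22168, 274.25390625), 10.857425689697266) [[487.0, 115.0], [539.0, -155.0], [551.0, -152.0], [499.0, 117.0]]
side [361 363  36  16 408] [ 675.7 -387.5   83.7] ((676.26025390625, -384.6020202636719), (74.44811248779297, 30.509422302246094), 0.3487851619720459) [[639.0, -370.0], [639.0, -400.0], [714.0, -400.0], [713.0, -369.0]]
panel top side [[499.0, 107.0, 70.0], [546.0, -161.0, 70.0]]
[ 6.29724861e-01  2.74729550e-01  1.43777411e+00 -4.93472262e-04
  1.43005509e+00 -5.10219210e-01]
[[ 4.2000e-01  8.8000e-01  2.3000e-01  3.8437e+02]
 [ 9.1000e-01 -4.0000e-01 -1.1000e-01  3.8327e+02]
 [-0.0000e+00  2.6000e-01 -9.7000e-01  3.8362e+02]
 [ 0.0000e+00  0.0000e+00  0.0000e+00  1.0000e+00]] 1.1667
```

View pics/w1.png

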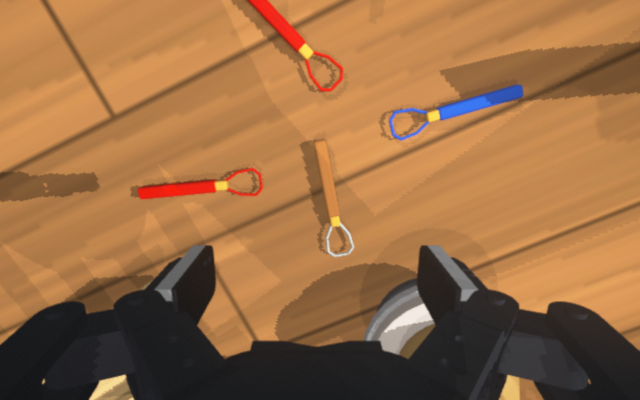

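Run:
```python
from h import *
import pickle
c=pickle.load(open('w1.pkl','rb')); P=cloud(c)
cv2.imwrite('pics/crop1.png',cv2.resize(c['image'][125:270,270:400],None,fx=4,fy=4,interpolation=cv2.INTER_CUBIC))
p=plane(c,[(321,141),(334,217),(335,222),(340,256)],10); print(p.round(1).tolist())
print('len',np.linalg.norm(p[1]-p[0]),np.linalg.norm(p[3]-p[0]))
m=np.zeros((400,640),np.uint8); m[130:228,305:350]=1
z=P[...,2]; print('table z',np.nanmedian(z[130:170,350:380]))
mm=(m>0)&(z>7)&(z<25); Q=P[mm]; print(mm.sum(),cv2.minAreaRect(Q[:,:2].astype(np.float32)),np.median(Q[:,2]))
print('loop/hand box',cv2.boxPoints(cv2.minAreaRect(Q[:,:2].astype(np.float32))).round(1).tolist())
for y in(-1.38,1.76,-0.2,2.94): 
    q=bot.ik([570,-7,150],down(y)) ; r=bot.ik([480,355,100],down(y)); print(y,None if q is None else q.round(2),None if r is None else r.round(2))
print(bot.tip_reach)
```

```text
[[421.7, 371.5, 10.0], [508.1, 348.9, 10.0], [514.3, 347.5, 10.0], [556.4, 335.5, 10.0]]
len 89.29573824778568 139.36438448255961
table z -0.02733230325389968
1075 ((470.9193420410156, 356.9062805175781), (17.206388473510742, 106.75679016113281), 78.2824935913086) 13.62478886522399
loop/hand box [[416.8999938964844, 359.29998779296875], [521.4000244140625, 337.6000061035156], [524.9000244140625, 354.5], [420.3999938964844, 376.20001220703125]]
-1.38 None None
1.76 [-0.08  0.44  1.57 -0.    1.13 -0.27] [ 0.58  0.56  1.52 -0.    1.06  0.39]
-0.2 [-0.08  0.44  1.57 -0.    1.13  1.69] [ 0.58  0.56  1.52 -0.    1.06  2.35]
2.94 [-0.08  0.44  1.57 -0.    1.13 -1.45] [ 0.58  0.56  1.52 -0.    1.06 -0.79]
19.0
```

View pics/crop1.png

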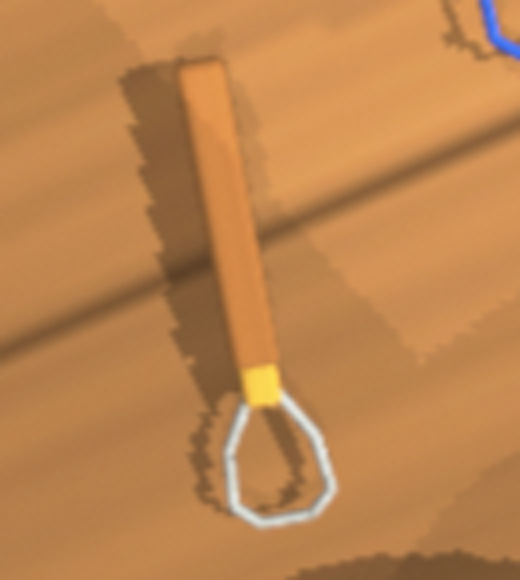

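The crop confirms it: wood handle, brass ferrule, pale steel loop, with the handle running from (321,141) to (334,217) in the wrist view. It measures 89 and 139 mm, which matches the given sizes, so I'm grasping it.

Run:
```python
from h import *
import pickle
q=down(np.pi-0.25)
bot.move_gripper(50,grip_force=40)
bot.move_to([475,357,90],q)
print(bot.servo_line([475,357,22],speed=80,until_force=8), bot.read_state()['ee_pos'])
bot.move_gripper(0,grip_force=40); s=bot.read_state(); print(s['grip_width'],s['grip_force'])
bot.servo_line([475,357,180],speed=200)
s=bot.read_state(); print(s['grip_width'],s['grip_force'],s['clock'])
bot.move_to([520,60,230],down(np.pi/2+0.19))
c=shot('wrist'); pickle.dump(c,open('w2.pkl','wb')); cv2.imwrite('pics/w2.png',c['image'])
s=bot.read_state(); print(s['grip_width'],s['grip_force'],s['clock'])
P=cloud(c); yaw=0.1905; ex=np.array([np.cos(yaw),np.sin(yaw)]); ey=np.array([-ex[1],ex[0]])
X=(P[...,:2]-[520,-16.5])
a=X@ex; b=X@ey; z=P[...,2]
for lo,hi in((64,73),(36,46),(12,22),(74,82)):
    m=(z>lo)&(z<hi)&(abs(b)<110)&(a>-40)&(a<160)
    print(lo,m.sum(),np.percentile(a[m],[1,10,50,90,99]).round(1) if m.sum() else '')
    if m.sum(): print(np.percentile(b[m],[1,99]).round(0))
```

```text
False [475.27054453 357.17937662  22.50148059]
13.097194117813709 40.77910780906677
12.610128956301018 40.15521168708801 4.6917
12.64963081164145 40.15153348445892 5.9083
64 1037 [ -7.   -5.9  -2.5 143.4 144. ]
[-83. 109.]
36 1373 [ 94.7  95.1  98.1 136.4 154.3]
[-37. 108.]
12 11517 [ 31.9  42.2  83.8 145.  158.4]
[-90. 109.]
74 3413 [142.7 143.6 150.6 158.  159.8]
[-85. 109.]
```

View pics/w2.png

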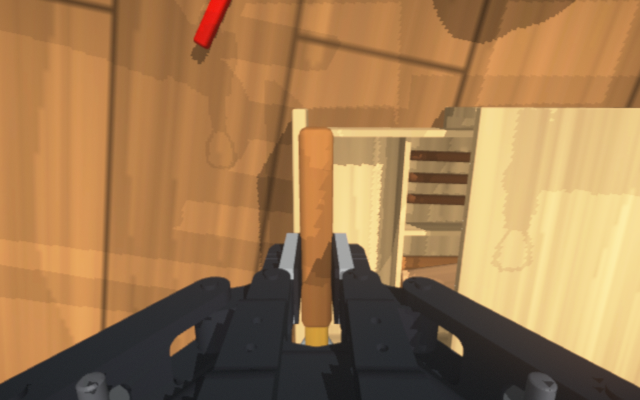

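The tool is held square, along the compartment. In the view, the panel is at column 300 and the divider at column 405, and depth puts them 90 mm apart with the panel top at about 70 mm, as specified. I'm placing it now.

Run:
```python
from h import *
import pickle
q=down(np.pi/2+0.1905); t=[566,9]
bot.move_to(t+[130],q)
bot.servo_line(t+[60],speed=100)
f0=bot.read_state()['ft_force']
print(bot.servo_line(t+[38.5],speed=20,until_force=4)); s=bot.read_state(); print(s['ee_pos'],s['ft_force']-f0)
bot.move_gripper(30); bot.dwell(.3); s=bot.read_state(); print(s['grip_width'],s['ft_force']-f0)
bot.servo_line(t+[160],speed=120)
bot.move_to([480,20,260],q)
c=shot('wrist'); pickle.dump(c,open('w3.pkl','wb')); cv2.imwrite('pics/w3.png',c['image'])
P=cloud(c); yaw=0.1905; ex=np.array([np.cos(yaw),np.sin(yaw)]); ey=np.array([-ex[1],ex[0]])
X=(P[...,:2]-[520,-16.5]); a=X@ex; b=X@ey; z=P[...,2]
m=(z>26)&(z<36)&(a>12)&(a<90)&(abs(b)<105)
print(m.sum(),np.percentile(a[m],[2,50,98]),np.percentile(b[m],[2,50,98]),np.median(z[m]),bot.read_state()['clock'])
m=(z>64)&(z<73)&(a<20)&(a>-40); print('panel',np.percentile(a[m],[1,50,99]),np.percentile(b[m],[1,99]))
```

```text
True
[566.08876255   9.05178784  39.45641905] [0.27808504 0.34251305 5.47770958]
29.940550257053108 [ 0.31414119 -0.18626742  0.51423298]
1210 [38.23618477 44.53490138 52.07862455] [-30.75625312  25.47040766  71.46086621] 30.484485809340526 10.6833
panel [-10.91714238  -5.1011167    1.17217482] [-131.63600611  136.37042863]
```

View pics/w3.png

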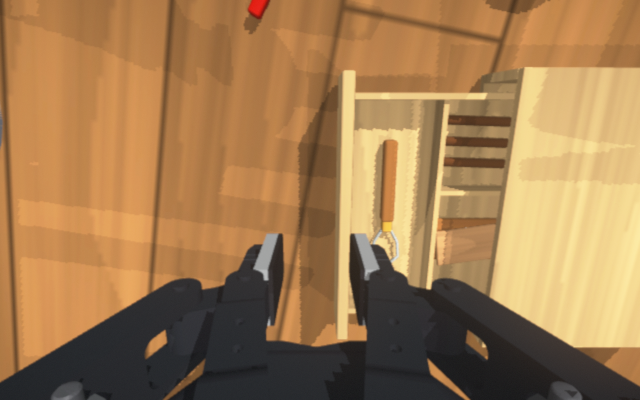

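The tool lies flat and free in the compartment, with its handle at (388,185) and loop at (385,245) in the view. Next I close the gripper and press the panel with the sides of the fingers.

```bash
cat > g.py <<'E'
from h import *
yaw=0.1905; ex=np.array([np.cos(yaw),np.sin(yaw)]); ey=np.array([-ex[1],ex[0]])
def pt(a,z=63,b=1.): return list(np.array([520,-16.5])+a*ex+b*ey)+[z]
def rep(f0,t=''):
    s=bot.read_state(); print(t,'a',((s['ee_pos'][:2]-[520,-16.5])@ex).round(1),'F',((s['ft_force']-f0)[:2]@ex).round(2),'t',round(s['clock'],1)); return s['ft_force']-f0
E
python3 - <<'E'
from g import *
q=down(np.pi+yaw-2*np.pi)
bot.move_gripper(0)
bot.move_to(pt(-65,200),q); bot.servo_line(pt(-65),speed=100); bot.dwell(.3)
f0=bot.read_state()['ft_force']; rep(f0)
print(bot.servo_line(pt(-15),speed=20,until_force=8)); rep(f0,'contact')
print(bot.servo_line(pt(60),speed=40,until_force=10)); f=rep(f0,'mid')
r=bot.servo_line(pt(126),speed=8,until_force=16.5-abs(f[:2]@ex)); print(r); rep(f0,'stop')
E
```

```text
a -64.9 F 0.0 t 14.4
False
contact a -15.1 F -0.52 t 17.0
False
mid a 60.0 F 0.58 t 19.1
True
stop a 118.5 F -8.71 t 25.5
```

Run:
```python
from g import *
s=bot.read_state(); print(s['ft_force'],s['ee_pos'])
bot.dwell(.3); s=bot.read_state(); print(s['ft_force'],s['ee_pos'], ((s['ee_pos'][:2]-[520,-16.5])@ex))
```

```text
[-8.79943413 -2.14382764  5.55490336] [636.1957839    6.80805767  62.49555816]
[-9.26303098 -1.67599486  4.86291037] [635.87013365   6.77783785  62.28958782] 118.18166184407609
```

Run:
```python
from g import *
import pickle
f0=np.array([0.2,0,0])
for a in(116,114,112,110,105,95,80): bot.servo_line(pt(a),speed=20); rep(f0)
bot.servo_line(pt(30),speed=100); bot.servo_line(pt(30,300),speed=150); bot.dwell(.5)
bot.move_to(pt(30,330),down(np.pi/2+yaw))
c=shot('wrist'); cv2.imwrite('pics/w4.png',c['image'])
for n in('wrist','side'):
    c=c if n=='wrist' else shot('side'); P=cloud(c); X=P[...,:2]-[520,-16.5]; a=X@ex; b=X@ey; z=P[...,2]
    m=(z>60)&(z<74)&(a<150)&(a>0)&(abs(b)<120); print(n,m.sum(),np.percentile(a[m],[1,5,50,95]) if m.sum() else '')
cv2.imwrite('pics/s2.png',c['image'][150:320,250:480].repeat(3,0).repeat(3,1))
rep(f0)
```

```text
a 114.9 F -10.34 t 26.1
 a 113.9 F -2.61 t 26.4
 a 112.2 F -0.65 t 26.6
 a 110.0 F -0.58 t 26.9
 a 104.9 F -0.44 t 27.2
 a 95.1 F -0.12 t 27.9
 a 80.1 F 0.43 t 28.8
wrist 2718 [123.67308493 123.94914783 129.20106361 142.97593668]
side 376 [123.4199181  123.83600567 129.24046482 143.02037625]
 a 30.0 F -0.16 t 33.2
```

View pics/s2.png

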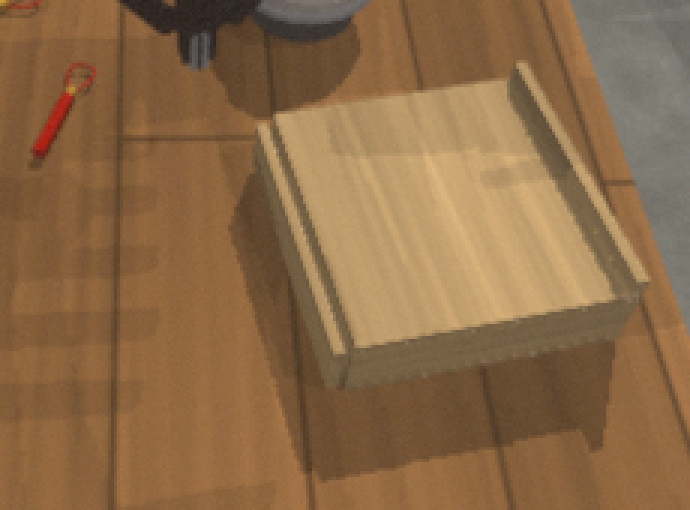

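The tray's front panel stands about 8 mm out from the chest (around (300,240) in the crop). It has held there for over 4 s since release, so the catch has latched. The gripper is clear, so I'm handing in.

```bash
python3 -c "
from rig import bot
print(bot.finish_job())"
```

```text
the job is handed in; nothing more can be done
None
```

The trimming tool is in the front compartment and the tray is latched about 8 mm out; I handed the job in at about 33 s, but the hand-in returned no verdict.

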